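# Load the paint block into the palette tray and close the tub

### The job

Push the blue paint block along the palette tray's deck, without lifting it off, until it drops into the recess, and press it down until it is flush with the deck. Then press the black lid of the blue tub fully home. Leave the standing paint bottles alone.

Things in the scene. Friction and masses are not known exactly. Their poses are not given: they have to be found in the camera images.
- palette: Plywood palette tray fixed to the bench, 350 mm long (its x) by 180 mm wide (y), flat deck 40 mm above the bench. Origin: on the bench, on the long centre line. Bare deck (apron) from x=-185 to x=+27, then a rectangular recess 116 (x) by 90 mm (y) to x=+143; tray ends at x=+165. No rim at the apron's -x end and sides.
- funnel (a point): Middle of the opening between the slick red guides, at deck level, x=-20 of the tray. The guides, 8 mm high, narrow gently from here (y=+-61) to x=+20, y=+-45, then run along both sides and round the far end of the recess, at its edges. A block pushed along the tray's +x is funnelled in.
- recess (a point): Centre of the recess mouth at deck level (x=+85 of the tray); axes as the tray's. A grey follower plate in the recess starts 9 mm below the deck, so a block that drops in stands 13 mm proud. The plate sinks at about 8 N of push and stays where it is left; fully down (13.5 mm) the block's top is level with the deck.
- block: Paint block: white pan 110 mm (x) by 84 mm (y) by 22 mm high with blue paint in its top, about 0.3 kg, loose, lying on the tray's apron. Origin: centre of its underside. Too wide to grasp for most grippers: push it.
- block_top (a point): Centre of the block's top face, 22 mm above its origin; axes as the block's.
- tub: Blue paint tub fixed to the bench, 170 mm (x) by 120 mm (y), 62 mm high. Origin: centre of its underside.
- lid_top (a point): Centre of the top of the tub's black lid (178 by 128 mm, flat), 77 mm above the bench when the lid is fully up, 68 mm when home.
- lid (a joint): How far the lid is pressed down, m: 0 is fully up, 0.009 is home. It moves straight down at about 10 N and stays where it is left.
- bottle_blue: Blue paint bottle, standing loose near the bench's far edge, 68 mm diameter, 190 mm high. Origin: centre of its underside. Leave it alone.
- bottle_red: Red paint bottle, standing loose near the bench's far edge, 68 mm diameter, 190 mm high. Origin: centre of its underside. Leave it alone.
- bottle_yellow: Yellow paint bottle, standing loose near the bench's far edge, 68 mm diameter, 190 mm high. Origin: centre of its underside. Leave it alone.
- bottle_dark: Dark green paint bottle, standing loose near the bench's far edge, 68 mm diameter, 190 mm high. Origin: centre of its underside. Leave it alone.

How it is judged:
By the outcome, as a careful person would: the job done as asked, in the order asked, and still so for the second after the job is handed in, with the robot touching nothing.
It also fails if it takes over 72 s, if anything falls off the work surface, if the arm or the gripper's body presses on something with over 40 N, if the wrist force passes 120 N, or if a joint passes its speed limit or range.

### The arm

A 6-joint arm with a two-finger parallel gripper is mounted at the origin on the work surface. World frame = base frame: x ahead of the robot, y to its left, z up, the work surface at z = 0. Lengths are in mm, angles in degrees, forces in N, time in s.
With the tool pointing down it reaches from about 375 to 825 mm from the base axis. Payload 5.5 kg.
Tool frame: the origin (TCP) lies at the very end of the fingers, on their centre line; the grasp point (between the pads) lies 19 mm behind it; z points along the fingers, y is the line along which they close (so a half turn about z gives the same grasp; the last joint's range is limited). The gripper opens to 85 mm and grips with 20 to 120 N. Pads are 22 mm wide; open, the fingers measure 114 mm over their backs; the gripper's body (76 mm by 85 mm) begins 54 mm behind the grasp point. The pads swing forward as they close: fully open they stand 13 mm farther back than shut.
Start: joints at [-71.963, 17.962, -2.699, 69.339, 0, 90], TCP at [185.772, -570.511, 206.799] pointing down, gripper open.
Joint ranges: [-152.73, 152.73], [-39.44, 99.34], [-58.76, 71.6], [-118.89, 123.64], [-81.53, 83.1], [-180, 180]. Speed limits (degrees/s): [136.94, 136.94, 172.46, 180, 180, 180].

### API

Orientations are given as a 3x3 rotation matrix whose columns are the frame's x, y, z axes.
In Python, from cell import manip gives the robot as it stands. The module is installed in compiled form; this text tells all that it offers.
- The arm moves only by the shell command python3 -m pendant 'ROWS' [OPENING] [FORCE]. ROWS is JSON, a list that holds one entry, the list of rows, each a list of 6 numbers: the shift along the tool's x, y, z normalised to -1 to 1, where 1 is 0.02 m, then the turn, a rotation vector about the tool's x, y, z normalised to -1 to 1, where 1 is 0.12 rad. A call has 1 to 8 rows; each row shifts and turns the commanded pose from where the row before left it, along the tool's axes as they then stand; what a row does not reach is not made up. A row lasts 1/10 s, in which the tool goes at most 50 mm and 8.59 degrees, less where a joint would pass 70% of its speed; a pose out of reach is approached as far as the arm can. A call with a number of a shift or a turn outside -1 to 1 is refused whole. A call with a gripper value outside its range is refused whole. OPENING is the closure, from 0 (fully open) to 1 (shut), set as the call begins (- or left out, the last holds). The fingers move at their own pace and stop on an object; FORCE is the grip in N (left out, the last holds). Time passes only in rows, so rows that do not move let the fingers close. It gives the time, the measured TCP pose, the force, the opening and the grip force at its end, in the units of the state.
- manip.get_obs(): the state, without advancing time (a new reading comes with each control period).
- manip.camera(name): name is "side" or "top" or "wrist"; returns a dict with "color" (420x560x3 uint8, red, green, blue), "range_z" (420x560 float32, mm along the optical axis (not along the pixel's ray), 0 where there is no reading), "mtx" (3x3 intrinsics, pixels), "k1" (the pictures are not rectified: a ray, as slopes to the right and down, at radius r is drawn at 1 + k1 r^2 times it, then the intrinsics apply), "R" (3x3) and "t" (3): a world point X has camera coordinates R X + t; the wrist camera has in their place "tool_from_camera" (4x4, takes a point from camera to tool coordinates, whose origin is the TCP and whose axes are the flange's). Camera axes: x right, y down, z forward; pixel columns grow to the right and rows downward; lengths in mm; the calibration is good to about 2 mm. A picture is of the moment at which its call begins: read the wrist's pose just before it.
- manip.hand_in(): hands the job in; it is judged then, once.
The state is a dict: "time": time; "qpos": joint angles; "qvel": joint speeds; "tau": joint torques, N m; "ee_pos": TCP position; "orientation": TCP orientation; "ft_force": force on the tool from outside, world axes, zero at the start; "moment": the same for the moment, N m; "gripper_width": finger opening in mm; "grasp_force": force on a finger pad.
Only numpy, scipy, OpenCV 4.12 (cv2) and the standard library are available. Lean on these libraries where they do the work, as an engineer would, in place of code of your own. Each camera call takes 0.05 s, during which the arm holds its last target. There are 200 camera calls.

## Working session

There is one attempt and no reset: what is moved stays moved. The work goes in short steps, Python scripts to look and compute and a shell command to move; the robot and the scene stay as the last step left them, time stands still between calls to the robot, and variables do not carry over. Pictures are saved under pics/ and viewed, at most 12 in all, crops included, and the job is handed in when it is done.

```bash
mkdir -p pics
cat > h.py <<'E'
import numpy as np, cv2
from cell import manip
def shot(n,f):
    o=manip.get_obs(); c=manip.camera(n)
    cv2.imwrite(f'pics/{f}.png',c['color'][:,:,::-1])
    if 'R' not in c:
        T=np.array(c['tool_from_camera']); Rt=np.array(o['orientation']); 
        Rwc=Rt@T[:3,:3]; C=Rt@T[:3,3]+np.array(o['ee_pos'])
    else:
        Rwc=np.array(c['R']).T; C=-Rwc@np.array(c['t'])
    c['Rwc']=Rwc; c['C']=C
    np.savez(f'pics/{f}.npz',color=c['color'],range_z=c['range_z'],mtx=c['mtx'],k1=c['k1'],Rwc=Rwc,C=C)
    return c
def rays(c,uv):
    k=float(c['k1']); uv=np.asarray(uv,float).reshape(-1,1,2)
    p=cv2.undistortPoints(uv,np.array(c['mtx'],float),np.array([k,0,0,0,0.]))[:,0]
    return np.c_[p,np.ones(len(p))]@np.array(c['Rwc']).T
def onz(c,uv,z):
    d=rays(c,uv); return c['C']+d*((z-c['C'][2])/d[:,2])[:,None]
def cloud(c,uv):
    uv=np.asarray(uv).reshape(-1,2).astype(int); z=c['range_z'][uv[:,1],uv[:,0]]
    return c['C']+rays(c,uv)*z[:,None]
E
python3 - <<'E'
from h import *
for n in('top','side'):
    c=shot(n,n+'0'); print(n,c['C'],c['k1'])
o=manip.get_obs();print(o['ee_pos'],o['orientation'],o['time'],o['gripper_width'])
a=cv2.imread('pics/top0.png');b=cv2.imread('pics/side0.png')
E
```

```text
top [ 414.65713268  -22.38226994 1334.76720118] 0.05635889826761717
side [462.73061514 540.04380267 660.13232781] -0.03447690082518091
[ 185.60388575 -569.96080207  206.00700696] [[ 9.50855363e-01  3.09634998e-01 -4.95883889e-04]
 [ 3.09635395e-01 -9.50854185e-01  1.49711766e-03]
 [-7.95324696e-06 -1.57708556e-03 -9.99998756e-01]] 0.1 85.66648354945373
```

View pics/top0.png

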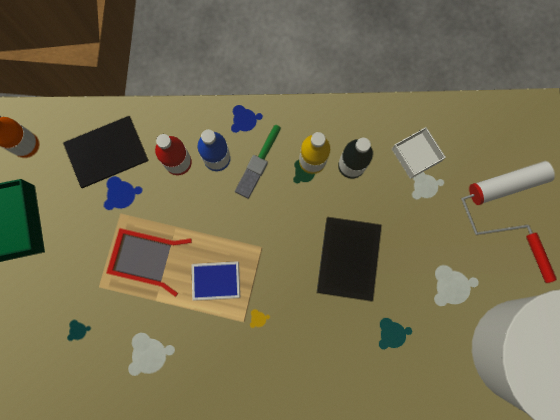

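View pics/side0.png

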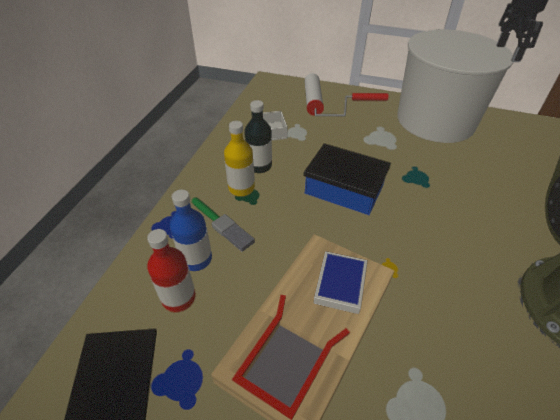

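The top view has the tray at lower left, with its recess towards +y and the block at (216,281). The tub lid is at (350,258) and a bucket at (530,350). The side view shows the same layout, with the gripper beyond the bucket.

```bash
cat > m.py <<'E'
from h import *
import sys
def masks(c):
    hsv=cv2.cvtColor(c['color'],cv2.COLOR_RGB2HSV); H,S,V=cv2.split(hsv)
    return hsv,((H>110)&(H<130)&(S>150)&(V>60)).astype(np.uint8),(V<45).astype(np.uint8),(((H<8)|(H>172))&(S>150)&(V>80)).astype(np.uint8)
def rect(m,x0,y0,x1,y1):
    mm=np.zeros_like(m); mm[y0:y1,x0:x1]=m[y0:y1,x0:x1]
    cs,_=cv2.findContours(mm,cv2.RETR_EXTERNAL,cv2.CHAIN_APPROX_NONE)
    return max(cs,key=cv2.contourArea)[:,0]
def wrect(c,ct,z):
    P=onz(c,ct,z)[:,:2].astype(np.float32); r=cv2.minAreaRect(P); return r
E
python3 - <<'E'
from m import *
for n,bb,lb in(('top',(185,255,250,305),(310,210,390,310)),('side',(310,245,375,315),(295,140,395,200))):
    c=dict(np.load(f'pics/{n}0.npz')); hsv,B,K,R=masks(c)
    for nm,m,b,z in(('block',B,bb,62),('lid',K,lb,77)):
        ct=rect(m,*b); 
        P=cloud(c,ct); mk=np.zeros(m.shape,np.uint8); cv2.drawContours(mk,[ct.reshape(-1,1,2)],-1,1,-1); mk=cv2.erode(mk,np.ones((5,5)))
        uv=np.argwhere(mk)[:,::-1]; Q=cloud(c,uv)
        r=wrect(c,ct,z); print(n,nm,np.round(r[0],1),np.round(r[1],1),round(r[2],1),'depth z',np.round(np.median(Q,0),1))
    if n=='top':
        ct=rect(R,100,225,200,300); P=onz(c,ct,48); 
        hull=cv2.convexHull(P[:,:2].astype(np.float32))[:,0]; print('red hull',np.round(cv2.approxPolyDP(hull,6,True)[:,0]).tolist())
        # gray plate
        H,S,V=cv2.split(hsv); g=((S<60)&(V>40)&(V<130)).astype(np.uint8); ct=rect(g,105,228,185,290); print('plate',wrect(c,ct,31))
        uv=np.argwhere(g[240:270,125:160])[:,::-1]+[125,240]; print('plate z',np.median(cloud(c,uv)[:,2]))
        # tray outline by depth
        vv,uu=np.mgrid[190:340,80:280]; uv=np.c_[uu.ravel(),vv.ravel()]; Q=cloud(c,uv); m=np.zeros(g.shape,np.uint8); m[uv[:,1],uv[:,0]]=(Q[:,2]>25)&(Q[:,2]<80)
        ct=rect(cv2.morphologyEx(m,cv2.MORPH_OPEN,np.ones((3,3))),80,190,280,340); r=wrect(c,ct,40); print('tray',r,cv2.boxPoints(r).round().tolist())
        uv=np.argwhere(np.ones((130,100)))[:,::-1]+[460,290]; Q=cloud(c,uv); Q=Q[Q[:,2]>100]; print('bucket',Q.min(0),Q.max(0))
        for v,u in((255,170),(300,230),(225,140)): print(cloud(c,[[u,v]]))
E
```

```text
top block [470.6 114. ] [68.8 95.2] 2.1 depth z [469.8 114.2  63.4]
top lid [ 516.6 -196.5] [125.9 175.2] 80.8 depth z [ 514.7 -196.2   76.6]
red hull [[597.0, 344.0], [493.0, 369.0], [439.0, 209.0], [570.0, 176.0]]
plate ((529.2958374023438, 290.6281433105469), (112.21839141845703, 86.84181213378906), 75.82915496826172)
plate z 31.75093188179767
tray ((505.81903076171875, 198.66107177734375), (352.0293884277344, 181.71017456054688), 75.66558074951172) [[374.0, 51.0], [550.0, 6.0], [637.0, 347.0], [461.0, 392.0]]
bucket [ 188.74044577 -586.47577996  100.12943872] [ 436.76770516  -22.38226994 1334.76720118]
[[533.16937482 223.53967252  42.03157705]]
[[425.59199333  81.46268557  39.49546218]]
[[607.19918128 298.01150905  35.60465105]]
side block [469.9 117.9] [68.5 93.9] 2.3 depth z [469.5 121.1  62.9]
side lid [ 515.1 -181.5] [137.4 176.1] 80.6 depth z [ 511.9 -176.6   76.1]
```

```bash
cat >> h.py <<'E'
O=np.array([508.3,208.3]);U=np.array([.2476,.9689]);W=np.array([-.9689,.2476])
def tray(x,y): return O+x*U+y*W
def totray(p): d=np.asarray(p)[...,:2]-O; return np.stack([d@U,d@W],-1)
def to(x,y,z,yaw=None):
    o=manip.get_obs(); R=np.array(o['orientation']); d=R.T@(np.array([x,y,z])-o['ee_pos']); print('t',round(o['time'],1),'yaw',round(np.degrees(np.arctan2(R[1,0],R[0,0])),2),'tilt',np.round(R[2,:2],4),'units(20mm)',np.round(d/20,2), 'q',np.round(o['qpos'],0),'F',np.round(o['ft_force'],1),'tray',totray(o['ee_pos']).round(1),'pos',np.round(o['ee_pos'],1),'w',round(o['gripper_width'],1))
E
python3 - <<'E'
from m import *
c=dict(np.load('pics/top0.npz')); vv,uu=np.mgrid[280:420,440:560]; uv=np.c_[uu.ravel(),vv.ravel()]
zz=c['range_z'][uv[:,1],uv[:,0]]; Q=cloud(c,uv[zz>0]); Q=Q[Q[:,2]>60]; print(np.percentile(Q,[1,10,50,90,99],0).round(), (zz==0).sum())
to(450,-300,400)
E
python3 -m pendant '[[[0,0,-1,0,0,0],[0,0,-1,0,0,0],[0,0,-1,0,0,0],[0,0,-1,0,0,0],[0,0,-1,0,0,0],[0,0,-1,0,0,0],[0,0,-1,0,0,0],[0,0,-1,0,0,0]]]' 0.47
python3 -m pendant '[[[0,0,-1,0,0,0],[0,0,-1,0,0,0],[0,0,0,0,0,1],[0,0,0,0,0,1]]]'
python3 -c "
from h import *
to(450,-300,400)"
```

```text
[[ 201. -576.   66.]
 [ 229. -559.  122.]
 [ 314. -513.  231.]
 [ 398. -476.  234.]
 [ 427. -467.  236.]] 67
t 0.1 yaw 18.04 tilt [-0.     -0.0016] units(20mm) [16.75 -8.76 -9.69] q [-72.  18.  -3.  69.  -0.  90.] F [-0.5  0.6 -0.4] tray [-834.  120.] pos [ 185.6 -570.   206. ] w 85.7
time: 0.9
ee_pos: [185.7, -570.2, 367.1]
orientation: [[0.951, 0.31, -0.0], [0.31, -0.951, 0.001], [0.0, -0.001, -1.0]]
ft_force: [-0.2, 0.4, -0.7]
gripper_width: 45.2
grasp_force: 0.0
time: 1.3
ee_pos: [185.9, -570.8, 407.1]
orientation: [[0.998, 0.07, 0.0], [0.07, -0.998, -0.001], [0.0, 0.001, -1.0]]
ft_force: [-0.5, 0.4, 0.1]
gripper_width: 45.5
grasp_force: 0.0
t 1.3 yaw 4.01 tilt [0.0001 0.0006] units(20mm) [ 14.12 -12.58   0.35] q [-72.  19.  24.  96.  -0. 104.] F [-0.5  0.4  0.1] tray [-834.7  119.5] pos [ 185.9 -570.8  407.1] w 45.5
```

```bash
python3 -m pendant '[[[1,-0.9,0,0,0,0],[1,-0.9,0,0,0,0],[1,-0.9,0,0,0,0],[1,-0.9,0,0,0,0],[1,-0.9,0,0,0,0],[1,-0.9,0,0,0,0],[1,-0.9,0,0,0,0]]]' >/dev/null
python3 -m pendant '[[[1,-0.9,0,0,0,0],[1,-0.9,0,0,0,0],[1,-0.9,0,0,0,0],[1,-0.9,0,0,0,0],[1,-0.9,0,0,0,0],[1,-0.9,0,0,0,0],[1,-0.9,0,0,0,0]]]'
python3 -m pendant '[[[0,-1,0,0,0,0],[0,-1,0,0,0,0],[0,-1,0,0,0,0],[0,-1,0,0,0,0],[0,-1,0,0,0,0],[0,-1,0,0,0,0],[0,-1,0,0,0,0],[0,-1,0,0,0,0]]]' >/dev/null
python3 -m pendant '[[[0,-1,0,0,0,0],[0,-1,0,0,0,0],[0,-1,0,0,0,0],[0,-1,0,0,0,0],[0,-1,0,0,0,0],[0,-1,0,0,0,0],[0,-1,0,0,0,0],[0,-1,0,0,0,0]]]' >/dev/null
python3 -m pendant '[[[0,0,0,0,0,-1],[0,0,0,0,0,-1],[0,0,0,0,0,-1],[0,0,0,0,0,-1],[0,0,0,0,0,-1],[0,0,0,0,0,-1],[0,0,0,0,0,-1],[0,0,0,0,0,-1]]]' >/dev/null
python3 -m pendant '[[[0,0,0,0,0,-1],[0,0,0,0,0,-1],[0,0,0,0,0,-1],[0,0,0,0,0,-1],[0,0,0,0,0,-1],[0,0,0,0,0,-1],[0,0,0,0,0,-1],[0,0,0,0,0,-1]]]' 
python3 -m pendant '[[[0,0,0,0,0,-1],[0,0,0,0,0,-1],[0,0,0,0,0,-1],[0,0,0,0,0,-1],[0,0,0,0,0,-1],[0,0,0,0,0,-1],[0,0,0,0,0,-1],[0,0,0,0,0,-0.5]]]' >/dev/null
python3 -c "
from h import *
c=shot('wrist','w1')
x,y=tray(-98,90); to(x,y,150)"
```

```text
time: 2.7
ee_pos: [446.7, -297.3, 406.4]
orientation: [[0.997, 0.075, -0.001], [0.075, -0.997, 0.0], [-0.001, -0.0, -1.0]]
ft_force: [-0.5, 0.3, 0.5]
gripper_width: 45.0
grasp_force: 0.0
time: 5.9
ee_pos: [422.0, 20.8, 406.5]
orientation: [[-0.416, 0.909, -0.001], [0.909, 0.416, -0.0], [0.0, -0.001, -1.0]]
ft_force: [0.0, 1.3, 0.4]
gripper_width: 45.4
grasp_force: 0.0
t 6.8 yaw 166.14 tilt [ 0.0007 -0.0002] units(20mm) [ 2.59  5.27 12.83] q [ 3. -2.  0. 92. -0. 17.] F [-0.4  0.8 -0.4] tray [-203.    37.1] pos [422.1  20.8 406.5] w 45.2
```

View pics/w1.png

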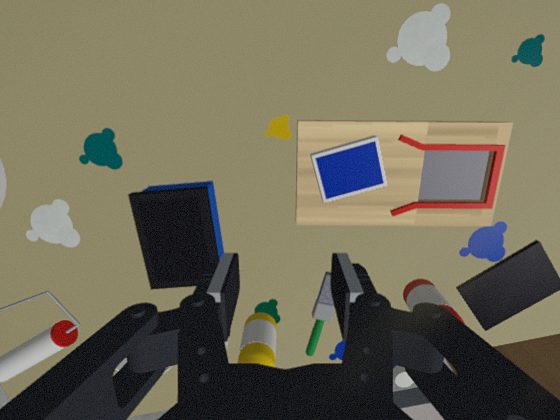

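The wrist view shows the block at (349,168), tilted relative to the tray. The plate is at (455,176) and the lid at (177,238).

Run:
```python
from m import *
c=dict(np.load('pics/w1.npz')); hsv,B,K,R=masks(c); H,S,V=cv2.split(hsv)
ct=rect(B,305,130,395,210); r=wrect(c,ct,62); print('block',r,totray(r[0]))
Q=cloud(c,ct);print(np.median(Q,0))
g=((S<60)&(V>40)&(V<150)).astype(np.uint8); ct=rect(g,400,130,500,220); r=wrect(c,ct,31); print('plate',r,totray(r[0]),np.median(cloud(c,ct)[:,2]))
ct=rect(K,120,175,235,300); r=wrect(c,ct,77); print('lid',r); print(np.median(cloud(c,ct)[:,2]))
```

```text
block ((470.4527282714844, 116.95933532714844), (69.01219940185547, 95.39994049072266), 2.1014761924743652) [-97.87095448  14.054273  ]
[469.26502669 117.12237604  60.77233495]
plate ((529.919189453125, 293.88983154296875), (111.7003402709961, 84.68187713623047), 76.0002670288086) [88.28089909  0.24520963] 28.86033801618663
lid ((528.6328125, -191.79916381835938), (127.42598724365234, 207.37725830078125), 80.84243774414062)
72.09685490184222
```

```bash
python3 -m pendant '[[[0.37,0.75,1,0,0,0],[0.37,0.75,1,0,0,0],[0.37,0.75,1,0,0,0],[0.37,0.75,1,0,0,0],[0.37,0.75,1,0,0,0],[0.37,0.75,1,0,0,0],[0.37,0.75,1,0,0,0]]]' >/dev/null
python3 -m pendant '[[[0,0,1,0,0,0.06],[0,0,1,0,0,0],[0,0,1,0,0,0],[0,0,1,0,0,0],[0,0,1,0,0,0],[0,0,1,0,0,0],[0,0,1,0,0,0]]]'
python3 -c "
from h import *
x,y=tray(-98,90); to(x,y,45)"
```

```text
time: 8.15
ee_pos: [397.4, 135.2, 125.8]
orientation: [[-0.968, 0.252, -0.0], [0.252, 0.968, -0.0], [0.0, -0.0, -1.0]]
ft_force: [0.4, 1.2, -0.3]
gripper_width: 45.3
grasp_force: 0.0
t 8.2 yaw 165.38 tilt [ 0.0003 -0.0002] units(20mm) [0.03 0.01 4.04] q [ 19.   2. -33.  55.   0.  33.] F [ 0.4  1.2 -0.3] tray [-98.3  89.4] pos [397.4 135.2 125.8] w 45.3
```

```bash
python3 -m pendant '[[[0,0,1,0,0,0],[0,0,1,0,0,0],[0,0,1,0,0,0],[0,0,0.5,0,0,0],[0,0,0.4,0,0,0],[0,0,0.1,0,0,0]]]'
python3 -m pendant '[[[-0.3,0,0,0,0,0],[-0.3,0,0,0,0,0],[-0.3,0,0,0,0,0],[-0.3,0,0,0,0,0]]]'
python3 -m pendant '[[[-0.15,0,0,0,0,0],[-0.15,0,0,0,0,0],[-0.15,0,0,0,0,0],[0,0,0,0,0,0]]]'
cat > look.py <<'E'
from m import *
import sys
c=shot('top',sys.argv[1]); hsv,B,K,R=masks(c)
ct=rect(B,90,200,270,325); r=wrect(c,ct,62); print('block',r,totray(r[0]))
to(*tray(-98,53),45)
c=shot('side',sys.argv[1]+'s')
E
python3 look.py a1
```

```text
time: 8.75
ee_pos: [397.3, 135.2, 46.3]
orientation: [[-0.968, 0.252, -0.001], [0.252, 0.968, -0.0], [0.001, -0.0, -1.0]]
ft_force: [0.1, 0.1, 0.3]
gripper_width: 45.1
grasp_force: 0.0
time: 9.15
ee_pos: [422.1, 129.2, 47.3]
orientation: [[-0.968, 0.252, 0.001], [0.252, 0.968, 0.0], [-0.001, 0.001, -1.0]]
ft_force: [0.9, 0.7, 0.7]
gripper_width: 45.4
grasp_force: 0.0
time: 9.55
ee_pos: [430.0, 126.9, 46.8]
orientation: [[-0.968, 0.251, 0.0], [0.251, 0.968, 0.0], [-0.0, 0.0, -1.0]]
ft_force: [-0.4, -1.1, -0.2]
gripper_width: 45.5
grasp_force: 0.0
block ((471.4163818359375, 98.90666198730469), (69.34452056884766, 65.43083190917969), 3.06722092628479) [-115.12358906    8.65074715]
t 9.6 yaw 165.44 tilt [ 0.0001 -0.    ] units(20mm) [-0.15  0.01  0.09] q [ 16.  10. -36.  44.   0.  31.] F [-0.4 -0.7  0.3] tray [-98.3  56.1] pos [429.6 127.   46.8] w 45.3
```

View pics/a1s.png

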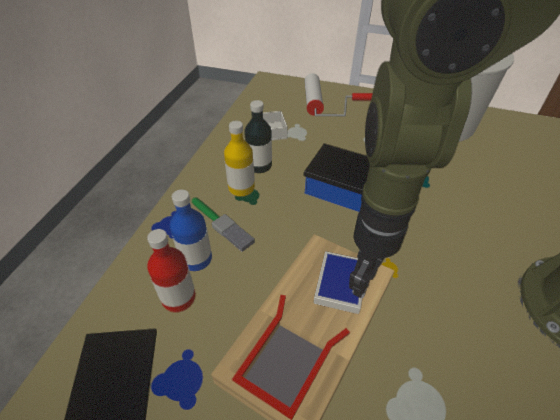

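The fingers are at the block's near side, about (358,288). I'll measure the block's far edge in both views to see whether it has turned.

```bash
cat > edge.py <<'E'
from m import *
def edges(f,box):
    c=dict(np.load(f'pics/{f}.npz')); hsv,B,K,R=masks(c)
    ct=rect(B,*box); h=cv2.approxPolyDP(ct.reshape(-1,1,2),3,True)[:,0]
    return totray(onz(c,h,62)).round(1).tolist()
if __name__=='__main__':
    import sys
    f=sys.argv[1]
    print('side',edges(f+'s',(220,240,385,415)));print('top',edges(f,(90,200,270,325)))
E
python3 - <<'E'
from edge import *
print(edges('side0',(310,245,375,315)));print(edges('a1s',(300,245,375,315)));print(edges('top0',(185,255,250,305)));print(edges('a1',(185,255,250,305)))
E
```

```text
[[-131.9, -28.7], [-43.0, -4.3], [-63.2, 59.4], [-150.5, 33.4]]
[[-130.8, -30.4], [-43.0, -4.3], [-63.2, 59.4], [-73.6, 56.7], [-82.3, 35.0], [-106.4, 23.9], [-146.5, 22.5]]
[[-136.6, -32.1], [-47.2, -6.0], [-64.4, 58.4], [-155.3, 32.0]]
[[-73.7, -14.7], [-86.5, 15.5], [-126.6, 41.2], [-155.3, 32.0], [-136.6, -32.1]]
```

```bash
python3 -c "
from h import *
c=shot('wrist','w2')
o=manip.get_obs(); print(o['ft_force'],o['moment'],o['tau'])
s=cv2.imread('pics/a1s.png')[230:330,290:410]; w=cv2.imread('pics/w2.png')
cv2.imwrite('pics/v2.png',np.hstack([cv2.resize(s,(480,400),interpolation=2),cv2.resize(w,(320,400))]))
"
```

```text
[-0.07971399  0.16971674 -0.14934864] [0.04934546 0.02968611 0.02931446] [-6.28358242e-02 -3.86280406e+01  2.81312799e+01 -2.22279620e-02
 -2.95399550e-03 -5.99182968e-04]
```

View pics/v2.png

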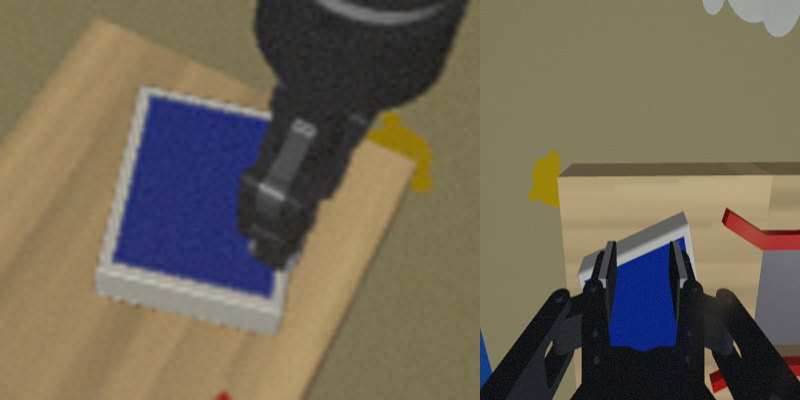

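```bash
python3 -c "
from m import *
c=dict(np.load('pics/w2.npz')); vv,uu=np.mgrid[200:420:2,60:300:2]; uv=np.c_[uu.ravel(),vv.ravel()]
Q=cloud(c,uv); r=c['range_z'][uv[:,1],uv[:,0]]; V=c['color'].max(2)[uv[:,1],uv[:,0]]
m=(r>0)&(V<75)&(Q[:,2]<110); P=np.c_[totray(Q),Q[:,2],uv][m]; P=P[P[:,2].argsort()]; print(P[:400:14].round(0))
B=masks(c)[1][uv[:,1],uv[:,0]]>0; print(np.median(Q[B&(r>0)],0))
W=[(u,v) for u,v in ((130,255),(110,275))]
"
```

```text
[[-126.   49.   44.  238.  256.]
 [-121.   52.   76.  238.  280.]
 [-121.   63.   79.  236.  262.]
 [-121.   56.   81.  236.  278.]
 [-122.   50.   83.  236.  292.]
 [-132.   63.   84.  210.  268.]
 [-123.   67.   86.  230.  262.]
 [-134.   63.   87.  204.  272.]
 [-128.   67.   88.  218.  264.]
 [-126.   67.   90.  222.  266.]
 [-121.   61.   91.  232.  280.]
 [-134.   63.   93.  202.  278.]
 [-121.   55.   94.  232.  296.]
 [-127.   67.   95.  216.  272.]
 [-124.   67.   96.  224.  274.]
 [-122.   55.   97.  230.  300.]
 [-121.   58.   99.  230.  296.]
 [-121.   67.  100.  228.  278.]
 [-133.   63.  101.  198.  288.]
 [-122.   66.  102.  226.  282.]
 [-128.   67.  103.  210.  282.]
 [-122.   64.  105.  226.  292.]
 [-121.   61.  106.  226.  300.]
 [-122.   66.  108.  224.  292.]
 [-121.   53.  109.  226.  322.]
 [-122.   60.  109.  222.  308.]
 [-122.   61.  110.  224.  306.]
 [-122.   62.  110.  222.  304.]]
[464.99644348 107.43591145  60.76946471]
```

The fingertips are over the block: half open, they sit well behind the TCP. I'll retract and find the deck by touch.

```bash
python3 -m pendant '[[[0.5,0,0,0,0,0],[0.5,0,0,0,0,0],[0.5,0,0,0,0,0],[0,0,0.2,0,0,0],[0,0,0.1,0,0,0],[0,0,0,0,0,0]]]'
for i in 1 2 ; do python3 -m pendant '[[[0,0,0.1,0,0,0],[0,0,0.1,0,0,0],[0,0,0,0,0,0]]]' | egrep 'pos|force'; done
python3 -c "
from m import *
c=shot('wrist','w3'); to(*tray(-98,86),40)
vv,uu=np.mgrid[200:420:2,60:500:2]; uv=np.c_[uu.ravel(),vv.ravel()]
Q=cloud(c,uv); t=totray(Q); r=c['range_z'][uv[:,1],uv[:,0]]
m=(r>0)&(Q[:,2]>46)&(Q[:,2]<110)&(t[:,1]>72)
P=np.c_[t,Q[:,2],uv][m]
for s in (P[:,0]<-98,P[:,0]>=-98):
  p=P[s]; 
  if len(p): print(len(p),p.min(0).round(),p.max(0).round(),p[p[:,2].argsort()][:5].round())
"
```

```text
time: 10.3
ee_pos: [400.6, 134.6, 40.6]
orientation: [[-0.968, 0.251, 0.0], [0.251, 0.968, -0.0], [-0.0, -0.0, -1.0]]
ft_force: [-0.5, -0.1, 1.0]
gripper_width: 45.4
grasp_force: 0.0
ee_pos: [400.5, 134.4, 36.5]
ft_force: [-0.9, -0.3, -0.4]
grasp_force: 0.0
ee_pos: [400.3, 134.4, 32.5]
ft_force: [0.3, 0.1, 0.2]
grasp_force: 0.0
t 10.9 yaw 165.44 tilt [ 0.0003 -0.0002] units(20mm) [-0.01  0.01 -0.37] q [ 19.   8. -40.  42.   0.  33.] F [ 0.1  0.5 -0.2] tray [-98.3  86.2] pos [400.4 134.5  32.6] w 45.0
896 [-153.   74.   58.  118.  252.] [-121.  100.  110.  238.  368.] [[-121.   92.   58.  238.  258.]
 [-121.   90.   59.  238.  262.]
 [-121.   91.   59.  238.  260.]
 [-121.   89.   59.  238.  264.]
 [-121.   87.   59.  238.  268.]]
890 [-77.  74.  57. 330. 252.] [-44. 100. 110. 452. 370.] [[-76.  80.  57. 330. 278.]
 [-76.  80.  59. 330. 280.]
 [-76.  79.  59. 330. 282.]
 [-76.  76.  59. 330. 288.]
 [-76.  77.  60. 330. 286.]]
```

View pics/w3.png

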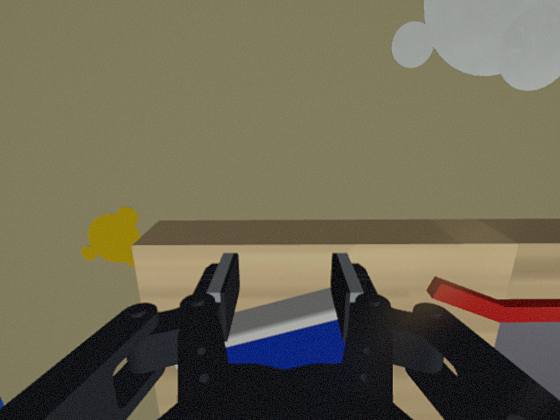

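The wrist view shows both fingertips near (228,255) and (342,255), over the apron beside the block and still about 18 mm above the deck. I'll keep lowering, in small steps that stop on contact.

```bash
python3 -m pendant '[[[0,0,0.2,0,0,0],[0,0,0.2,0,0,0],[0,0,0,0,0,0]]]' | egrep 'pos|force: '
python3 -c "
from m import *
F=manip.get_obs()['ft_force'];print(F)
c=shot('wrist','w4')
vv,uu=np.mgrid[200:420:2,60:500:2]; uv=np.c_[uu.ravel(),vv.ravel()]
Q=cloud(c,uv); t=totray(Q); r=c['range_z'][uv[:,1],uv[:,0]]
m=(r>0)&(Q[:,2]>43)&(Q[:,2]<110)&(t[:,1]>72)
P=np.c_[t,Q[:,2],uv][m]
for s in (P[:,0]<-98,P[:,0]>=-98):
  p=P[s]; print(p[p[:,2].argsort()][:40:8].round())
"
```

```text
ee_pos: [400.0, 134.4, 24.2]
ft_force: [0.0, -0.9, 0.8]
grasp_force: 0.0
[ 0.00972353 -0.85792524  0.80998991]
[[-122.   91.   49.  238.  260.]
 [-123.   96.   52.  234.  252.]
 [-122.   97.   53.  236.  252.]
 [-122.   79.   55.  238.  288.]
 [-124.   97.   56.  230.  254.]]
[[-76.  81.  49. 330. 278.]
 [-76.  94.  52. 332. 256.]
 [-76.  91.  53. 332. 264.]
 [-73.  97.  55. 340. 254.]
 [-76.  82.  56. 332. 282.]]
```

```bash
python3 -m pendant '[[[0,0,0.2,0,0,0],[0,0,0,0,0,0]]]' | egrep 'pos|force: '
python3 -m pendant '[[[-0.3,0,0,0,0,0],[-0.3,0,0,0,0,0],[-0.3,0,0,0,0,0]]]' | egrep 'pos|force: '
python3 -m pendant '[[[-0.3,0,0,0,0,0],[-0.3,0,0,0,0,0],[-0.15,0,0,0,0,0],[0,0,0,0,0,0]]]' | egrep 'pos|force: '
python3 look.py a2; python3 edge.py a2
```

```text
ee_pos: [400.3, 134.4, 20.4]
ft_force: [-0.8, -0.1, 0.7]
grasp_force: 0.0
ee_pos: [418.4, 130.0, 20.8]
ft_force: [-0.7, 0.3, -0.6]
grasp_force: 0.6
ee_pos: [433.3, 126.0, 20.8]
ft_force: [-0.4, -0.8, -0.6]
grasp_force: 0.0
block ((488.35943603515625, 101.37034606933594), (95.4898452758789, 68.9264907836914), 83.2070083618164) [-108.54142533   -7.15536989]
t 12.2 yaw 165.42 tilt [-0.0006 -0.0003] units(20mm) [ 0.02  0.02 -1.21] q [ 16.  12. -38.  41.  -0.  31.] F [ 0.1 -0.1 -0.5] tray [-98.4  52.6] pos [433.  126.   20.8] w 45.1
side [[-145.6, -44.6], [-54.0, -31.0], [-64.0, 33.5], [-151.1, 16.2]]
top [[-57.1, -32.3], [-81.1, -14.1], [-89.8, 10.0], [-117.6, 24.6], [-159.2, 19.4], [-149.7, -47.2]]
```

```bash
python3 -m pendant '[[[0.5,0,0,0,0,0],[0.4,0,0,0,0,0],[0,0,-1,0,0,0],[0,0,-1,0,0,0],[0,0,-1,0,0,0],[0,0,-1,0,0,0]]]' >/dev/null
python3 -m pendant '[[[-0.75,-1,0,0,0,0.5],[-0.75,-1,0,0,0,0],[-0.75,-1,0,0,0,0],[-0.75,-1,0,0,0,0],[-0.75,-1,0,0,0,0],[0,0,0,0,0,1],[0,0,0,0,0,1],[0,0,0,0,0,1]]]' >/dev/null
python3 -m pendant '[[[0,0,0,0,0,1],[0,0,0,0,0,1],[0,0,0,0,0,1],[0,0,0,0,0,1],[0,0,0,0,0,1],[0,0,0,0,0,1],[0,0,0,0,0,1],[0,0,0,0,0,1]]]' >/dev/null
python3 -m pendant '[[[0,0,0,0,0,1],[0,0,0,0,0,0.5],[0,0,0,0,0,0]]]' >/dev/null
python3 look.py a3; python3 edge.py a3; python3 -c "
from h import *
to(*tray(-192,-6),20)"
```

```text
block ((492.91033935546875, 141.23550415039062), (69.69956970214844, 20.862245559692383), 0.39131852984428406) [-68.78927     -1.69412697]
t 14.8 yaw 76.17 tilt [-0.0001 -0.0004] units(20mm) [ 5.21 -2.49  2.79] q [  2.   7. -31.  52.   0. 106.] F [ 0.5 -0.1 -0.6] tray [-201.8    2.3] pos [456.1  13.4 100.7] w 45.5
side [[-145.6, -44.6], [-54.0, -31.0], [-64.0, 33.5], [-154.2, 21.2]]
top [[-58.7, -35.1], [-66.9, 32.0], [-87.7, 29.4], [-70.7, -35.5]]
t 14.9 yaw 76.18 tilt [-0.     -0.0002] units(20mm) [0.49 0.41 4.04] q [  2.   7. -31.  52.   0. 105.] F [ 0.3 -0.3  0.1] tray [-201.8    2.1] pos [456.3  13.3 100.8] w 45.2
```

```bash
python3 -m pendant '[[[0,0.2,1,0,0,0.07],[0,0,1,0,0,0],[0,0,1,0,0,0],[0,0,0.8,0,0,0],[0,0,0.2,0,0,0],[0,0,0,0,0,0]]]' | egrep 'pos|force: '
python3 -m pendant '[[[0.4,0,0,0,0,0],[0.4,0,0,0,0,0],[0.4,0,0,0,0,0],[0.3,0,0,0,0,0],[0.3,0,0,0,0,0],[0.3,0,0,0,0,0],[0.3,0,0,0,0,0],[0.3,0,0,0,0,0]]]' | egrep 'pos|force: '
python3 -m pendant '[[[0.3,0,0,0,0,0],[0.3,0,0,0,0,0],[0.3,0,0,0,0,0],[0.3,0,0,0,0,0],[0.2,0,0,0,0,0],[0,0,0,0,0,0]]]' | egrep 'pos|force: '
python3 look.py a4; python3 edge.py a4; python3 -c "
from h import *
to(*tray(18,-0),20)"
```

```text
ee_pos: [460.1, 12.1, 20.5]
ft_force: [-0.2, -0.8, 0.4]
grasp_force: 0.0
ee_pos: [474.5, 64.8, 20.8]
ft_force: [-0.6, -1.4, -0.5]
grasp_force: 0.7
ee_pos: [480.3, 91.4, 20.6]
ft_force: [-2.8, -3.7, 2.0]
grasp_force: 1.9
block ((653.23974609375, 344.814697265625), (65.34870147705078, 21.678789138793945), 89.16214752197266) [ 168.15617131 -106.63108095]
t 16.9 yaw 75.61 tilt [-0.0012 -0.0013] units(20mm) [ 1.1  -2.75 -1.22] q [ 11.  15. -33.  42.  -0. 115.] F [-2.8 -3.3  1.9] tray [-120.2   -1.8] pos [480.3  91.4  20.6] w 45.4
side [[-99.2, -44.6], [-6.4, -43.6], [-8.6, 23.4], [-100.3, 22.6]]
top [[199.0, -95.5], [152.6, -104.2], [138.9, -124.8], [196.2, -111.0]]
t 17.0 yaw 75.6 tilt [-0.0009 -0.0013] units(20mm) [ 6.91 -0.1   0.02] q [ 11.  15. -33.  42.  -0. 115.] F [-3.7 -2.4  2.6] tray [-120.2   -1.9] pos [480.4  91.4  20.5] w 45.2
```

```bash
python3 -m pendant '[[[0.25,-0.06,0,0,0,0],[0.25,-0.06,0,0,0,0],[0.25,-0.06,0,0,0,0],[0.25,-0.06,0,0,0,0],[0.25,0,0,0,0,0],[0.25,0,0,0,0,0],[0.25,0,0,0,0,0],[0.25,0,0,0,0,0]]]' | egrep 'pos|force: '
python3 look.py a5; python3 edge.py a5 |grep side; python3 -c "
from h import *
to(*tray(18,-0),20)"
```

```text
ee_pos: [486.8, 131.9, 20.8]
ft_force: [-0.8, -1.8, -1.6]
grasp_force: 0.9
block ((653.23974609375, 344.814697265625), (65.34870147705078, 21.678789138793945), 89.16214752197266) [ 168.15617131 -106.63108095]
t 17.9 yaw 75.61 tilt [0.0011 0.0004] units(20mm) [-0.98 -2.56 -1.21] q [ 15.  17. -31.  42.   0. 120.] F [-1.1  0.4 -0. ] tray [-78.5   1.7] pos [487.2 132.7  20.9] w 45.6
side [[-54.0, -39.4], [37.8, -33.3], [35.0, 32.9], [-57.4, 26.7]]
t 17.9 yaw 75.62 tilt [0.0011 0.0007] units(20mm) [4.84 0.08 0.05] q [ 15.  17. -31.  42.   0. 120.] F [0.7 0.7 0.5] tray [-78.7   1.6] pos [487.3 132.4  21. ] w 45.2
```

```bash
python3 -m pendant '[[[0.3,0,0,0,0,0],[0.3,0,0,0,0,0],[0.3,0,0,0,0,0],[0.3,0,0,0,0,0],[0.3,0,0,0,0,0],[0.3,0,0,0,0,0]]]' | egrep 'pos|force: '
python3 -m pendant '[[[0.3,0,0,0,0,0],[0.3,0.05,0,0,0,0],[0.3,0,0,0,0,0],[0.3,0,0,0,0,0],[0.3,0,0,0,0,0],[0.3,0,0,0,0,0]]]' | egrep 'pos|force: '
python3 look.py a6; python3 edge.py a6 |grep side; python3 -c "
from h import *
to(*tray(18,-0),20)"
```

```text
ee_pos: [495.7, 167.0, 20.7]
ft_force: [-2.2, -1.5, 0.5]
grasp_force: 1.2
ee_pos: [506.2, 201.7, 21.0]
ft_force: [0.2, -0.3, -0.4]
grasp_force: 0.4
block ((653.23974609375, 344.814697265625), (65.34870147705078, 21.678789138793945), 89.16214752197266) [ 168.15617131 -106.63108095]
t 19.1 yaw 75.61 tilt [0.0022 0.001 ] units(20mm) [-4.61 -2.63 -1.21] q [ 22.  20. -25.  44.   0. 126.] F [ 0.4  0.9 -0.1] tray [-5.8  0.3] pos [506.6 202.8  21.1] w 45.4
side [[14.3, -35.4], [111.1, -31.7], [110.6, 34.7], [14.8, 31.7]]
t 19.2 yaw 75.63 tilt [0.002  0.0011] units(20mm) [1.21 0.01 0.06] q [ 22.  20. -25.  44.   0. 126.] F [ 0.3 -0.6 -0. ] tray [-6.2  0.3] pos [506.5 202.4  21.1] w 45.2
```

View pics/a6s.png

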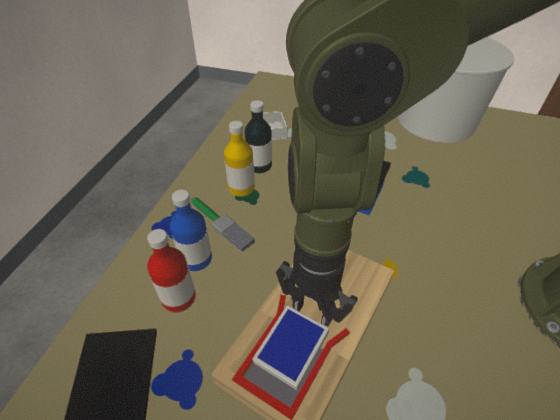

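The block is between the guides at about (290,345), with roughly 24 mm left to go.

```bash
python3 -m pendant '[[[0.25,0,0,0,0,0],[0.25,0,0,0,0,0],[0.25,0,0,0,0,0],[0.25,0,0,0,0,0],[0.15,0,0,0,0,0],[0,0,0,0,0,0]]]' | egrep 'pos|force: '
python3 look.py a7; python3 edge.py a7 |grep side; python3 -c "
from m import *
to(*tray(18,-0),20)
c=dict(np.load('pics/a7s.npz'));B=cv2.erode(masks(c)[1],np.ones((5,5)));b=np.zeros_like(B);b[290:400,240:340]=B[290:400,240:340];Q=cloud(c,np.argwhere(b)[:,::-1]);print(np.percentile(Q[:,2],[5,50,95]))"
```

```text
ee_pos: [511.4, 223.9, 20.8]
ft_force: [0.6, 0.3, 0.4]
grasp_force: 0.0
block ((653.34326171875, 351.89385986328125), (51.188812255859375, 21.678789138793945), 89.16214752197266) [ 175.04080242 -104.97857658]
t 19.9 yaw 75.61 tilt [0.0006 0.0002] units(20mm) [-5.68 -2.6  -1.21] q [ 24.  22. -23.  45.   0. 128.] F [ 0.8  1.5 -0.4] tray [15.7  0.8] pos [511.4 223.7  20.9] w 45.3
side [[38.7, -34.8], [132.5, -32.5], [131.7, 34.7], [37.4, 32.3]]
t 19.9 yaw 75.6 tilt [0.0005 0.0001] units(20mm) [0.13 0.04 0.05] q [ 24.  22. -23.  45.   0. 128.] F [ 0.3  0.6 -0.3] tray [15.5  0.8] pos [511.3 223.5  20.9] w 45.1
[54.50687674 58.12733419 61.69156147]
```

```bash
python3 -m pendant '[[[0.15,0,0,0,0,0],[0.1,0,0,0,0,0],[0,0,0,0,0,0]]]' | egrep 'pos|force: '
python3 look.py a8; python3 edge.py a8 |grep side
cat > ht.py <<'E'
from m import *
import sys
c=dict(np.load(f'pics/{sys.argv[1]}.npz'));B=cv2.erode(masks(c)[1],np.ones((5,5)))
b=np.zeros_like(B);b[290:400,240:340]=B[290:400,240:340];Q=cloud(c,np.argwhere(b)[:,::-1]);t=totray(Q)-[85,0]
k=np.linalg.lstsq(np.c_[t,np.ones(len(t))],Q[:,2],rcond=None)[0];print('slopes deg',np.degrees(k[:2]),'z centre',k[2],t.mean(0),len(t))
E
python3 ht.py a7s; python3 ht.py a8s
```

```text
ee_pos: [512.5, 228.2, 20.8]
ft_force: [0.5, -0.1, -0.7]
grasp_force: 0.1
block ((654.6307373046875, 357.7709045410156), (39.39833450317383, 19.276004791259766), 89.16214752197266) [ 181.05384997 -104.77085541]
t 20.2 yaw 75.59 tilt [0.0004 0.0001] units(20mm) [-5.92 -2.6  -1.21] q [ 24.  22. -23.  45.   0. 128.] F [-0.2 -0.5  0.1] tray [20.4  0.8] pos [512.6 228.3  20.8] w 44.9
side [[46.0, -32.4], [137.2, -31.1], [137.0, 34.4], [44.4, 34.1]]
slopes deg [34.4455175  44.84793875] z centre 59.355988310757226 [1.7905096  0.88433953] 1971
slopes deg [17.37257205 19.93580631] z centre 53.03006808356681 [4.0061334  0.46332843] 1856
```

The block has dropped in: its top is at about z=53. Next I'll lift, close the fingers, move over its centre and press.

```bash
python3 -m pendant '[[[-0.5,0,0,0,0,0],[0,0,-1,0,0,0],[0,0,-1,0,0,0],[0,0,-1,0,0,0],[0,0,-1,0,0,0],[0,0,0,0,0,0]]]' 1 >/dev/null
python3 -m pendant '[[[1,0,0,0,0,0],[1,0,0,0,0,0],[1,0,0,0,0,0],[0.8,0.04,0,0,0,0],[0,0,0,0,0,0],[0,0,0,0,0,0]]]' |egrep 'pos|force: |wid'
python3 -c "
from m import *
to(*tray(87,-0),60)
c=shot('wrist','w5'); c2=shot('side','a9s');c2=shot('top','a9')
cv2.imwrite('pics/v5.png',np.hstack([cv2.resize(c['color'][:,:,::-1],(400,300)),cv2.resize(c2['color'][190:310,80:240,::-1],(400,300))]))
"; python3 edge.py a9|grep side; python3 ht.py a9s
```

```text
ee_pos: [529.2, 291.3, 100.1]
ft_force: [-0.7, -1.1, -0.4]
gripper_width: -0.0
grasp_force: 0.0
t 21.5 yaw 75.6 tilt [-0.0012 -0.0007] units(20mm) [0.08 0.02 2.  ] q [ 29.  22. -11.  57.  -0. 133.] F [-0.7 -1.1 -0.4] tray [85.5  0.3] pos [529.2 291.3 100.1] w -0.0
side [[65.2, -32.3], [137.2, -31.1], [137.0, 34.4], [44.4, 34.1], [53.6, -0.4], [72.7, -8.2]]
slopes deg [26.3110644  27.66711591] z centre 48.193884808289674 [10.86135219  2.96681917] 1605
```

View pics/a9s.png

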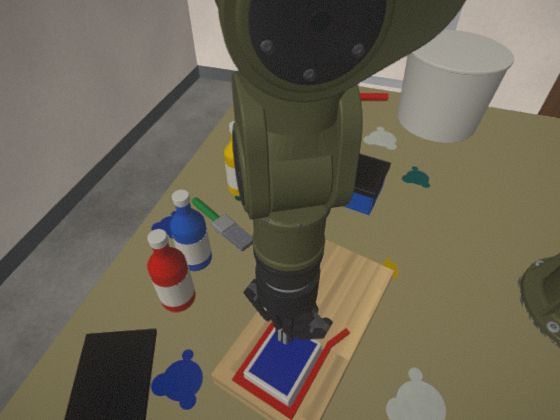

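The shut fingers are at (283,335), above the block in the recess. I'll descend with force checks.

```bash
python3 -m pendant '[[[0.05,0,1,0,0,0],[0,0,0.6,0,0,0],[0,0,0.2,0,0,0],[0,0,0,0,0,0]]]' |egrep 'pos|ft'
python3 -m pendant '[[[0,0,0.15,0,0,0],[0,0,0.15,0,0,0],[0,0,0,0,0,0]]]' |egrep 'pos|ft'
python3 -m pendant '[[[0,0,0.1,0,0,0],[0,0,0.1,0,0,0],[0,0,0,0,0,0]]]' |egrep 'pos|ft'
python3 -m pendant '[[[0,0,0.1,0,0,0],[0,0,0.1,0,0,0],[0,0,0,0,0,0]]]' |egrep 'pos|ft'
```

```text
ee_pos: [529.1, 292.0, 64.0]
ft_force: [0.1, -0.0, 0.1]
ee_pos: [529.9, 292.7, 58.8]
ft_force: [0.4, 0.3, -0.6]
ee_pos: [529.7, 292.6, 54.5]
ft_force: [0.2, 0.3, 0.4]
ee_pos: [529.6, 292.6, 50.4]
ft_force: [0.2, -0.2, -0.0]
```

```bash
for i in 1 2 3; do python3 -m pendant '[[[0,0,0.1,0,0,0],[0,0,0.1,0,0,0],[0,0,0,0,0,0]]]' |egrep 'pos|ft'; done
```

```text
ee_pos: [529.7, 292.6, 46.4]
ft_force: [-0.1, 0.1, -0.9]
ee_pos: [529.6, 292.6, 42.5]
ft_force: [0.1, -0.0, 0.1]
ee_pos: [529.7, 292.6, 38.5]
ft_force: [-0.0, -0.1, 0.2]
```

```bash
for i in 1 2 3; do python3 -m pendant '[[[0,0,0.1,0,0,0],[0,0,0.1,0,0,0],[0,0,0,0,0,0]]]' |egrep 'pos|ft'; done
python3 -c "
from m import *
shot('side','b1')"; python3 ht.py b1
```

```text
ee_pos: [529.6, 292.6, 34.5]
ft_force: [0.0, 0.1, 0.2]
ee_pos: [529.6, 292.6, 30.4]
ft_force: [1.3, 0.4, 0.1]
ee_pos: [530.0, 292.8, 26.8]
ft_force: [0.3, 0.7, 1.4]
slopes deg [95.76261154 25.59758835] z centre 6.776772400256177 [28.46615478  1.45865107] 845
```

```bash
python3 -m pendant '[[[0,0,0.1,0,0,0],[0,0,0,0,0,0]]]' |egrep 'pos|ft'
python3 -c "
from m import *
c=shot('side','b2')
cv2.imwrite('pics/b2c.png',cv2.resize(c['color'][240:420,180:400,::-1],(770,590),interpolation=2))"
```

```text
ee_pos: [530.0, 292.8, 25.0]
ft_force: [0.6, 0.1, 2.9]
```

View pics/b2c.png

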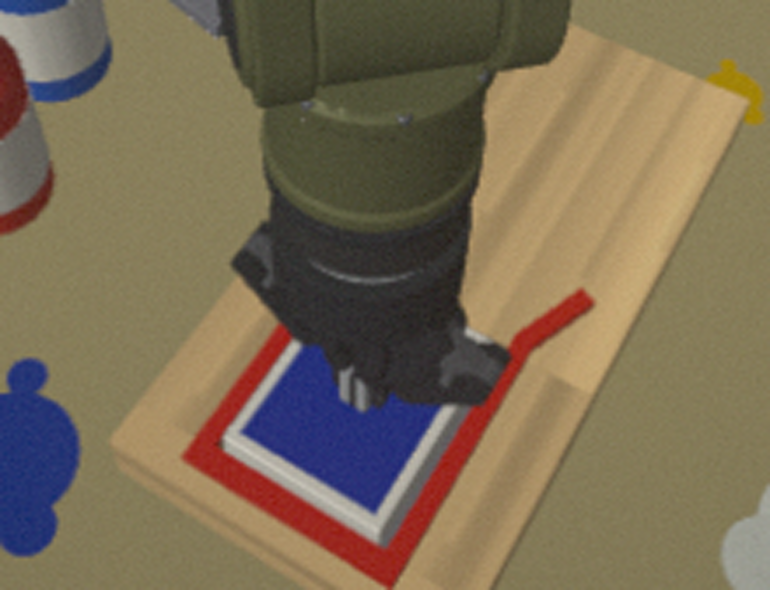

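```bash
python3 -c "
from m import *
c=dict(np.load('pics/w5.npz')); vv,uu=np.mgrid[150:420:2,0:560:2]; uv=np.c_[uu.ravel(),vv.ravel()]
Q=cloud(c,uv); t=totray(Q); r=c['range_z'][uv[:,1],uv[:,0]]
m=(r>0)&(Q[:,2]>75); t=t[m];z=Q[m,2]
for a in range(-90,90,10):
  s=(t[:,1]>=a)&(t[:,1]<a+10)
  if s.sum()>5: print(a,s.sum(),np.percentile(z[s],[1,5]).round(),t[s,0].min().round(),t[s,0].max().round())
"
```

```text
-70 43 [207. 207.] 96.0 98.0
-60 511 [195. 198.] 95.0 100.0
-50 995 [185. 189.] 81.0 99.0
-40 1198 [173. 177.] 76.0 99.0
-30 755 [168. 172.] 76.0 100.0
-20 1048 [134. 152.] 91.0 106.0
-10 1421 [130. 142.] 74.0 106.0
0 1438 [130. 140.] 74.0 106.0
10 971 [136. 152.] 90.0 106.0
20 767 [169. 172.] 76.0 100.0
30 1258 [174. 177.] 76.0 99.0
40 945 [186. 190.] 82.0 99.0
50 479 [198. 200.] 96.0 101.0
60 22 [208. 208.] 96.0 98.0
```

The knuckles clear the guides by over 40 mm, so I'll keep pressing.

```bash
for i in 1 2 3; do python3 -m pendant '[[[0,0,0.1,0,0,0],[0,0,0.1,0,0,0],[0,0,0,0,0,0]]]' |egrep 'pos|ft'; done
```

```text
ee_pos: [530.0, 292.8, 20.8]
ft_force: [0.8, 0.2, 3.0]
ee_pos: [530.0, 292.8, 16.8]
ft_force: [0.0, 0.4, 2.6]
ee_pos: [530.1, 292.9, 14.9]
ft_force: [-5.2, -4.0, 20.1]
```

```bash
python3 -m pendant '[[[0,0,0.05,0,0,0],[0,0,0,0,0,0]]]' |egrep 'pos|ft'
python3 -m pendant '[[[0,0,-1,0,0,0],[0,0,-1,0,0,0],[0,0,-1,0,0,0],[0,0,-1,0,0,0],[0,0,-1,0,0,0]]]' |egrep 'pos|ft'
python3 -m pendant '[[[-1,0,-0.5,0,0,0],[-1,0,-0.5,0,0,0],[-1,0,0,0,0,0],[-1,0,0,0,0,0],[-1,0,0,0,0,0],[-1,0,0,0,0,0],[-1,0,0,0,0,0],[-1,0,0,0,0,0]]]' |egrep 'pos|ft'
python3 -c "
from m import *
to(516,-195,140)
c=shot('side','b3'); d=shot('wrist','w6'); e=shot('top','b3t')
cv2.imwrite('pics/b3c.png',np.hstack([cv2.resize(c['color'][280:420,190:370,::-1],(390,303),interpolation=2),cv2.resize(d['color'][:,:,::-1],(404,303))]))"; python3 ht.py b3
```

```text
ee_pos: [530.2, 292.9, 14.8]
ft_force: [-8.3, -4.9, 27.8]
ee_pos: [529.4, 292.5, 112.0]
ft_force: [0.5, 0.9, 0.5]
ee_pos: [489.2, 136.2, 131.3]
ft_force: [0.7, -0.5, -0.0]
t 27.4 yaw 75.58 tilt [-0.0005 -0.0008] units(20mm) [-15.71   5.42  -0.43] q [ 16.  11. -22.  57.  -0. 120.] F [ 0.7 -0.5 -0. ] tray [-74.5   0.7] pos [489.2 136.2 131.3] w -0.2
slopes deg [34.1776753  40.44603082] z centre 37.07479339940036 [7.5596659  1.81646047] 1468
```

View pics/b3c.png

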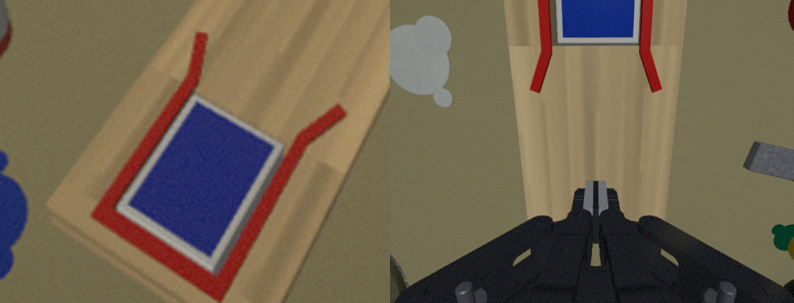

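Left, the block sits in the recess between the guides. Right, its near edge is at about (597,42). I'll check flushness from depth.

```bash
python3 -c "
from m import *
for f in ('b3','b3t','w6'):
  c=dict(np.load(f'pics/{f}.npz')); vv,uu=np.mgrid[0:420,0:560]; uv=np.c_[uu.ravel(),vv.ravel()]
  r=c['range_z'].ravel(); Q=cloud(c,uv); t=totray(Q); ok=(r>0)&(Q[:,2]<90)&(Q[:,2]>15)
  for n,(x0,x1,y0,y1) in dict(NE=(90,130,5,30),SE=(90,130,-30,-5),NW=(45,80,5,30),SW=(45,80,-30,-5),deckL=(60,120,60,80),deckR=(60,120,-80,-60),apron=(-15,15,-25,25),apr2=(-60,-30,-70,70)).items():
    s=ok&(t[:,0]>x0)&(t[:,0]<x1)&(t[:,1]>y0)&(t[:,1]<y1)
    if s.sum()>20: print(f,n,s.sum(),np.median(Q[s,2]).round(1),Q[s,2].mean().round(1))
"
```

```text
b3 NE 391 40.2 40.2
b3 SE 370 40.5 40.5
b3 NW 300 40.5 40.5
b3 SW 287 39.8 39.8
b3 deckL 494 40.3 40.4
b3 deckR 381 40.1 40.2
b3 apron 436 40.3 40.3
b3 apr2 1082 40.4 40.4
w6 NW 1409 38.6 38.6
w6 SW 1371 38.6 38.5
w6 deckL 493 38.9 38.8
w6 deckR 460 38.6 38.6
w6 apron 2646 38.6 38.6
w6 apr2 6272 38.6 38.6
```

The block is flush: all four quadrants and the deck read 40 ±0.5. Now the lid.

```bash
python3 -m pendant '[[[-1,0.34,0,0,0,0],[-1,0.34,0,0,0,0],[-1,0.34,0,0,0,0],[-1,0.34,0,0,0,0],[-1,0.34,0,0,0,0],[-1,0.34,0,0,0,0],[-1,0.34,0,0,0,0],[-1,0.34,0,0,0,0]]]' >/dev/null
python3 -m pendant '[[[-1,0.34,0,0,0,0],[-1,0.34,0,0,0,0],[-1,0.34,0,0,0,0],[-1,0.34,0,0,0,0],[-1,0.34,0,0,0,0],[-1,0.34,0,0,0,0],[-1,0.34,0,0,0,0],[-0.7,0.34,0,0,0,0]]]' |egrep 'pos|ft'
python3 -m pendant '[[[0,0,1,0,0,0],[0,0,1,0,0,0],[0,0,1,0,0,0],[0,0,0.5,0,0,0],[0,0,0,0,0,0]]]' |egrep 'pos|ft'
python3 -m pendant '[[[0,0,0.1,0,0,0],[0,0,0.1,0,0,0],[0,0,0,0,0,0]]]' |egrep 'pos|ft'
python3 -c "
from m import *
to(516,-196,50); c=shot('top','c1')"
```

```text
ee_pos: [517.7, -194.2, 131.5]
ft_force: [0.3, -0.2, 1.4]
ee_pos: [516.3, -192.7, 60.3]
ft_force: [-1.2, -0.5, 0.6]
ee_pos: [517.8, -193.6, 58.4]
ft_force: [-1.2, -0.3, 0.2]
t 30.0 yaw 75.59 tilt [-0.      0.0011] units(20mm) [-0.14 -0.06  0.42] q [-20.  19. -22.  49.   0.  84.] F [-1.2 -0.3  0.2] tray [-387.  -108.7] pos [ 517.8 -193.6   58.4] w -0.1
```

```bash
for i in 1 2 3 4; do python3 -m pendant '[[[0,0,0.1,0,0,0],[0,0,0.1,0,0,0],[0,0,0,0,0,0]]]' |egrep 'pos|ft'; done
```

```text
ee_pos: [517.0, -193.4, 53.6]
ft_force: [0.6, 1.3, -1.1]
ee_pos: [517.3, -193.5, 49.7]
ft_force: [0.4, -0.4, 0.0]
ee_pos: [517.3, -193.5, 46.4]
ft_force: [-1.3, 1.7, 6.0]
ee_pos: [517.4, -193.5, 43.4]
ft_force: [-5.2, 1.6, 16.6]
```

```bash
for i in 1 2; do python3 -m pendant '[[[0,0,0.08,0,0,0],[0,0,0.07,0,0,0],[0,0,0,0,0,0]]]' |egrep 'pos|ft'; done
```

```text
ee_pos: [517.6, -193.6, 43.2]
ft_force: [-12.8, 5.5, 40.3]
ee_pos: [517.8, -193.6, 42.9]
ft_force: [-22.1, 7.3, 64.5]
```

The lid has stopped, with the tip at 43+25 = 68 mm, which is its home height. I'll retreat and verify.

```bash
python3 -m pendant '[[[0,0,-0.2,0,0,0],[0,0,-1,0,0,0],[0,0,-1,0,0,0],[0,0,-1,0,0,0],[0,0,-1,0,0,0],[0,0,-1,0,0,0],[0,0,-1,0,0,0],[0,0,-1,0,0,0]]]' |egrep 'pos|ft'
python3 -m pendant '[[[1,0,0,0,0,0],[1,0,0,0,0,0],[1,0,0,0,0,0],[1,0,0,0,0,0],[1,0,0,0,0,0],[1,0,0,0,0,0],[1,0,0,0,0,0],[0,0,0,0,0,0]]]' |egrep 'pos|ft|time'
python3 -c "
from m import *
for f,n in (('d1','side'),('d2','top'),('d3','wrist')):
  c=shot(n,f); vv,uu=np.mgrid[0:420,0:560]; uv=np.c_[uu.ravel(),vv.ravel()]
  r=c['range_z'].ravel(); Q=cloud(c,uv); V=c['color'].max(2).ravel()
  for n2,cx,cy in (('c',516,-196),('a',545,-245),('b',490,-245),('d',545,-150),('e',490,-150)):
    s=(r>0)&(np.hypot(Q[:,0]-cx,Q[:,1]-cy)<18)&(Q[:,2]<90)
    if s.sum()>20: print(f,n2,s.sum(),np.median(Q[s,2]).round(1))
  t=totray(Q)
  for n2,x0 in (('blk',(45,130,-30,30)),('deck',(-60,-20,-40,40))):
    s=(r>0)&(t[:,0]>x0[0])&(t[:,0]<x0[1])&(t[:,1]>x0[2])&(t[:,1]<x0[3])&(Q[:,2]<90)
    if s.sum()>20: print(f,n2,s.sum(),np.median(Q[s,2]).round(1))
"
```

```text
ee_pos: [517.1, -193.4, 180.4]
ft_force: [0.3, 0.0, 0.6]
time: 33.45
ee_pos: [552.4, -56.0, 179.5]
ft_force: [-0.4, 0.2, 0.5]
d1 c 110 69.8
d1 a 89 69.4
d1 b 74 69.5
d1 d 306 47.0
d1 e 126 69.6
d1 blk 1834 40.3
d1 deck 835 40.4
d2 c 194 70.2
d2 a 188 69.8
d2 b 179 69.3
d2 blk 907 40.5
d2 deck 569 41.1
d3 c 32 67.2
d3 b 101 66.6
d3 d 353 11.5
d3 e 399 66.9
```

View pics/d1.png

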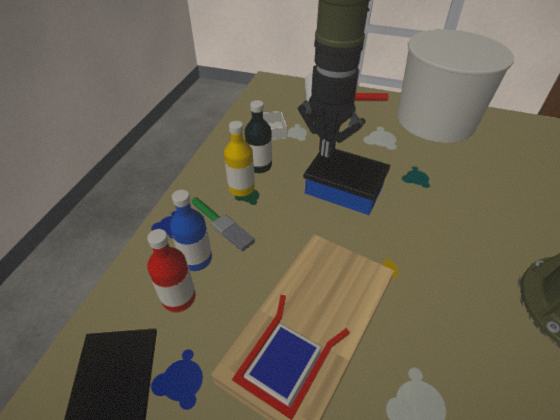

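```bash
python3 -c "
from m import *
for f in ('top0','d2','side0','d1'):
  c=dict(np.load(f'pics/{f}.npz')); vv,uu=np.mgrid[0:420,0:560]; uv=np.c_[uu.ravel(),vv.ravel()]
  r=c['range_z'].ravel(); Q=cloud(c,uv); V=c['color'].max(2).ravel()
  for n2,cx,cy in (('c',516,-196),('a',540,-245),('b',490,-245),('e',490,-150)):
    s=(r>0)&(np.hypot(Q[:,0]-cx,Q[:,1]-cy)<18)&(Q[:,2]<90)
    if s.sum()>20: print(f,n2,s.sum(),np.median(Q[s,2]).round(1))
  s=(r>0)&(np.hypot(Q[:,0]-420,Q[:,1]+60)<25); print(f,'bench',np.median(Q[s,2]).round(1))
"
```

```text
top0 c 190 76.3
top0 a 191 76.6
top0 b 176 75.9
top0 e 193 77.1
top0 bench 1.6
d2 c 194 70.2
d2 a 186 69.9
d2 b 179 69.3
d2 bench 752.7
side0 c 111 76.1
side0 a 92 76.3
side0 b 75 75.9
side0 e 126 76.0
side0 bench 0.8
d1 c 110 69.8
d1 a 94 69.4
d1 b 74 69.5
d1 e 126 69.6
d1 bench 0.8
```

```bash
python3 -c "
from cell import manip
print(manip.hand_in())"
```

```text
the job is handed in; nothing more can be done
None
```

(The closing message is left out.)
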